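# Unbolt the seedling pen and hold its gate ajar

### The arm

A 7-joint arm with a two-finger parallel gripper is mounted at the origin on the work surface; the furniture and walls round the work are solid. World frame = base frame: x ahead of the robot, y to its left, z up, the work surface at z = 0. Lengths are in mm, angles in rad, forces in N, time in s.
With the tool pointing down it reaches from about 400 to 875 mm from the base axis. Payload 4.4 kg.
Tool frame: the origin (TCP) lies at the very end of the fingers, on their centre line; the grasp point (between the pads) lies 19 mm behind it (grip_depth is the distance from the TCP to the grasp point, in mm); z points along the fingers, y is the direction in which the jaws open and shut (so a half turn about z gives the same grasp; the last joint's range is limited). The gripper opens to 85 mm and grips with 20 to 120 N. Pads are 22 mm wide; open, the fingers measure 114 mm over their backs; the gripper's body (76 mm by 85 mm) begins 54 mm behind the grasp point. The pads swing forward as they close: fully open they stand 13 mm farther back than shut.
Start: joints at [1.216, 0.628, 0.038, 1.517, -0.027, 0.996, -0.02], TCP at [185.149, -623.087, 231.313] pointing down, gripper open.
Joint ranges: [-3.06, 3.06], [-0.37, 2.12], [-1.25, 1.32], [0.18, 2.47], [-1.1, 4.24], [0.23, 1.98], [-2.94, 2.94]. Speed limits (rad/s): [2.57, 2.57, 3.14, 3.14, 3.14, 3.14, 3.14].

### API

Orientations are given as [roll, pitch, yaw] about the fixed x, y, z axes, in that order (R = Rz(yaw) Ry(pitch) Rx(roll)).
In Python, from cell import read_state, get_image, finish_job, recognise, outline_of, grip_depth gives the robot as it stands. The module is installed in compiled form; this text tells all that it offers.
- The arm moves only by the tool send_rows, never from a script. Its argument "rows" is a list of rows, each a list of 5 numbers: the gripper command: -1 is shut, 1 is fully open, values between are in proportion, then the shift along the tool's x, y, z in m, then the turn about the tool's z in rad. In form: [[claw, tx, ty, tz, roll], ...]. A call has 1 to 12 rows; each row shifts and turns the pose as measured when the row begins, along the tool's axes as they then stand; what a row does not reach is not made up. A row lasts 1/12 s, in which the tool goes at most 41.7 mm and 7.16 degrees, less where a joint would pass 70% of its speed; a pose out of reach is approached as far as the arm can. A call with a gripper value outside its range is refused whole. The fingers move at their own pace and stop on an object; the grip force is fixed at half the most. Time passes only in rows, so rows that do not move let the fingers close. It gives the time, the measured TCP pose, the force and the opening at its end, in the units of the state.
- read_state(): the state, without advancing time (a new reading comes with each control period).
- get_image(name): name is "scene" or "side" or "wrist"; returns a dict with "image" (400x640x3 uint8, blue, green, red), "z_map" (400x640 float32, mm along the optical axis (not along the pixel's ray), 0 where there is no reading), "K" (3x3 intrinsics, pixels), "R" (3x3) and "t" (3): a world point X has camera coordinates R X + t; the wrist camera has in their place "tool_from_camera" (4x4, takes a point from camera to tool coordinates, whose origin is the TCP and whose axes are the flange's). Camera axes: x right, y down, z forward; pixel columns grow to the right and rows downward; lengths in mm; the calibration is good to about 2 mm. A picture is of the moment at which its call begins: read the wrist's pose just before it.
- finish_job(): hands the job in, once; it reports no verdict.
Trained networks look in a picture, given as the dict that the camera call returned (one of the last four; its "shot" number tells which), for a name from the list of things; names that differ only in an ending like _2 or _b are one class to them, and where a whole thing is asked for, a point or a joint stands for the part that bears it (a point fixed in the world has none). Each returns a list of dicts, best first, with "score" (0 to 1); they miss things now and then, are a little off and sometimes report something else, mostly with a low value. They report only what shows in the picture. A call takes as long as a camera call. They do not tell look-alikes from the thing itself.
- recognise(picture, query): "box" ([left, top, right, bottom] in pixels, round what is visible of it).
- outline_of(picture, query): "mask" (400x640 bool, what is visible of it) and "box" ([left, top, right, bottom] in pixels, round what is visible of it).
The state is a dict: "clock": time; "qpos": joint angles; "qd": joint speeds; "tau": joint torques, N m; "eef_pos": TCP position; "tool_rot": TCP orientation; "force": force on the tool from outside, world axes, zero at the start; "torque": the same for the moment, N m; "width": finger opening in mm.
Only numpy, scipy, OpenCV 4.12 (cv2) and the standard library are available. Lean on these libraries where they do the work, as an engineer would, in place of code of your own. Each camera call takes 0.05 s, during which the arm holds its last target.

### The job

Someone wants to reach into the small seedling pen: its bolt sags and the bolt's hooked nose has dropped behind the bent-up lip of the keeper. Take the bolt by its upright knob, lift it so the nose clears the lip and draw it right back toward the hinge, then swing the gate out about 30 degrees (not thrown wide) and finish while still holding it there by the knob with the bolt drawn, because the hinge spring would shut it. Leave the seedlings, the round tin and the small carton standing where they are.

Things in the scene. Friction and masses are not known exactly. Their poses are not given: they have to be found in the camera images.
- pen: seedling pen: open-topped, light wood, 150 x 300 mm, 142 mm high at its posts, fixed to the desk. Origin: centre of its underside. x points to its back, y to its left seen from the robot's side, z up; the gate is its front (-x) side, hinged at the left (+y) end; latch post with the steel keeper at the right (-y) end
- gate_hinge (a point): a point on the gate's vertical hinge line, 98 mm above the desk (on the pen's left front, at x -60 mm, y +120 mm in the pen's axes)
- gate (a joint): opening angle of the gate, rad: 0 shut, up to 1.2; its free (latch) end swings out of the pen's front, toward the pen's -x (clockwise seen from above). Gate 226 mm long, top 128 mm above the desk. A hinge spring always shuts it: torque 0.3 N m when shut, 0.6 N m at 0.5 rad (about 5 N at the knob)
- bolt: dark steel bolt on the gate's front: a level 12 mm round rod 171 mm long, 98 mm above the desk, 25 mm before the hinge plane; guide loop tops at 128 mm. Origin: rod axis under the knob, 155 mm from the hinge line when shot. y points along the gate to the hinge, z up. The nose at its free end hangs 10 mm below the rod, behind the keeper's bent-up lip (overlap 9 mm). About 0.2 kg
- knob (a point): centre of the bolt's upright knob: a round vertical cylinder, 22 mm in diameter, 30 mm high, on a 10 mm stem, fixed 79 mm above the bolt's origin (177 mm above the desk while the bolt sags). Its underside is 34 mm above the gate's top, so it can be gripped from above at any yaw; being round it may turn in the grip
- bolt_draw (a joint): how far the bolt is drawn back along the gate toward the hinge, m: about 0 shot home, 0.040 fully back (stop). From 0.026 on the nose is wholly out of the keeper and the gate can open. Without lifting it catches on the lip at about 0.004. It slides stiffly (about 1 N)
- bolt_lift (a joint): how far the bolt is lifted straight up in its loose guides, m: 0 sagging (it falls back by its weight), 0.018 the top stop. About 0.010 is needed to clear the lip
- seedling_0: a seedling in a 24 mm root plug, 94 mm tall, loose, standing inside the pen at its left; origin at the centre of its underside, z up
- seedling_1: like the first, in the middle of the pen, 92 mm tall
- seedling_2: like the first, at the right of the pen, 93 mm tall
- tin: a small round tin, 59 mm in diameter, 34 mm high, loose on the desk in front of the pen, off to one side of it; origin at the centre of its underside
- carton: a small upright carton 31 x 44 x 88 mm, loose on the desk in front of the pen, off to the other side from the tin; origin at the centre of its underside, z up
There are look-alikes about, which are no part of the job. Leave any turquoise or white look-alike of the seedling_2 alone.

How it is judged:
By the outcome, as a careful person would: the job done as asked, in the order asked, and still so for the second after the job is handed in, while the arm keeps its last pose, push and grip.
It also fails if it takes over 32 s, if anything falls off the work surface, if the arm or the gripper's body presses on something with over 40 N, if the wrist force passes 120 N, or if a joint passes its speed limit or range.

## Working session

There is one attempt and no reset: what is moved stays moved. The work goes in short steps, Python scripts to look and compute and a tool call to move; the robot and the scene stay as the last step left them, time stands still between calls to the robot, and variables do not carry over. Pictures are saved under pics/ and viewed, and the job is handed in when it is done.

Besides the shell and the picture viewer there is one more tool, called after "Call:" as name([rows], argument=value, ...), one row to a line, values as JSON. send_rows: Moves the arm, as the interface text tells. Its arguments: {"type":"object","properties":{"rows":{"type":"array"}},"required":["rows"]}

```bash
mkdir -p pics
cat > h.py <<'E'
import numpy as np, cv2
from cell import *
def world(p,u,v,z=None):
    K,R,t=map(np.array,(p["K"],p["R"],p["t"]))
    d=p["z_map"][int(v),int(u)] if z is None else z
    c=np.linalg.inv(K)@np.array([u,v,1.])*d
    return R.T@(c-t.ravel())
E
python3 - <<'E'
from h import *
s=read_state();print(s)
for n in("scene","side"):
    p=get_image(n);cv2.imwrite(f"pics/{n}0.png",p["image"])
    for q in("pen","bolt","knob","tin","carton","seedling_2"):
        for r in recognise(p,q)[:4]:
            print(n,q,round(r["score"],2),np.round(r["box"]))
print(grip_depth)
E
```

```text
{'clock': 0.0, 'qpos': array([ 1.21617976,  0.62934992,  0.03844284,  1.51837349, -0.02700117,
        0.9963219 , -0.02001595]), 'qd': array([-2.87275737e-04, -3.04710296e-04, -8.17571011e-04,  2.37264651e-03,
       -2.94054201e-04,  8.22814851e-05,  1.79181610e-04]), 'tau': array([-4.18785803e-04, -5.63397503e+01,  1.22619420e+00, -1.93448460e+01,
        1.10055532e-02,  1.04837763e-02, -1.23198923e-06]), 'eef_pos': array([ 184.97747677, -622.45926425,  230.38490884]), 'tool_rot': array([-3.13965819e+00,  2.56387936e-05,  2.88799171e-01]), 'force': array([-0.08561295, -1.10817399, -0.89984915]), 'torque': array([0.01087363, 0.0190849 , 0.08257678]), 'width': 85.17588241840257}
scene pen 0.81 [261. 154. 382. 245.]
scene bolt 0.69 [323. 173. 379. 213.]
scene knob 0.73 [310. 175. 379. 215.]
scene tin 0.95 [242. 287. 275. 315.]
scene carton 0.86 [432. 206. 456. 250.]
scene seedling_2 0.75 [398. 218. 410. 249.]
scene seedling_2 0.62 [412. 195. 429. 225.]
scene seedling_2 0.59 [292. 187. 298. 216.]
scene seedling_2 0.59 [400. 184. 412. 214.]
side pen 0.73 [297. 176. 382. 302.]
side pen 0.31 [298. 193. 314. 269.]
side bolt 0.78 [299. 192. 313. 268.]
side bolt 0.25 [293. 177. 386. 300.]
side knob 0.7 [301. 192. 315. 270.]
side tin 0.93 [240. 189. 258. 214.]
side tin 0.22 [343. 236. 357. 263.]
side carton 0.92 [249. 314. 277. 363.]
side carton 0.49 [341. 205. 354. 235.]
side seedling_2 0.82 [270. 282. 285. 313.]
side seedling_2 0.74 [347. 217. 357. 249.]
side seedling_2 0.74 [308. 308. 316. 347.]
side seedling_2 0.68 [336. 299. 351. 337.]
18.700000000000003
```

Run:
```python
import cv2
a=cv2.imread("pics/scene0.png");cv2.imwrite("pics/sc1.png",cv2.resize(a[140:330,220:480],(780,570),interpolation=cv2.INTER_CUBIC))
a=cv2.imread("pics/side0.png");cv2.imwrite("pics/si1.png",cv2.resize(a[160:380,220:420],None,fx=2.7,fy=2.7,interpolation=cv2.INTER_CUBIC))
```

```text
(no output)
```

View pics/sc1.png

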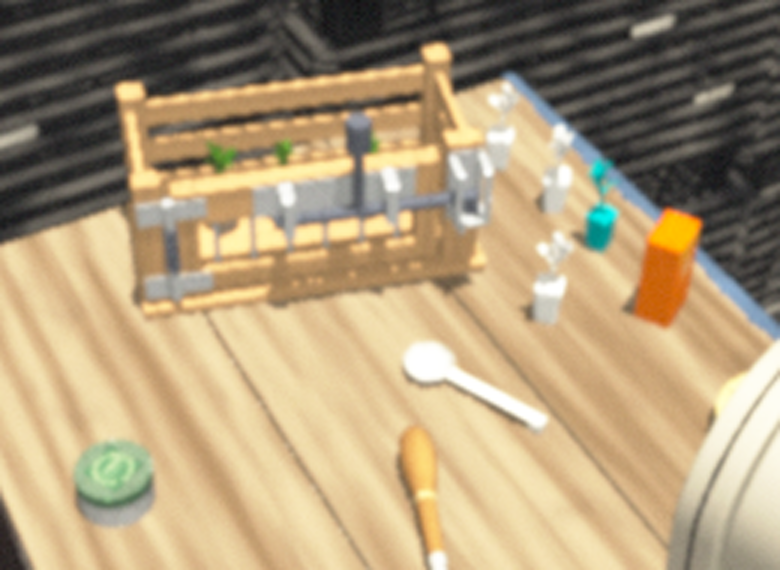

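View pics/si1.png

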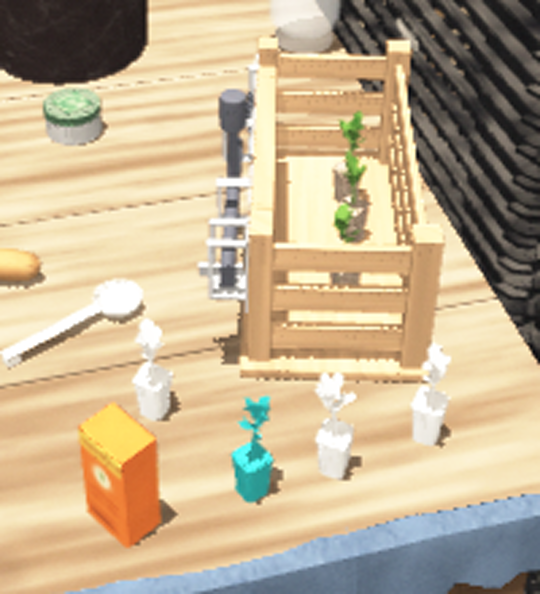

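View pics/scene0.png

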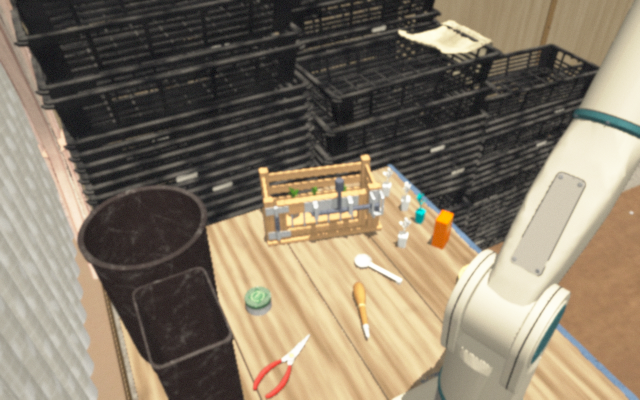

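The scene view shows the pen with its dark knob at about px (339,184). The side view shows the knob at about (306,199). The green seedlings are inside the pen, and the white and turquoise look-alikes stand outside at right. The tin is front left and the carton front right.

Run:
```python
from h import *
def ray(p,u,v,z):
    K,R,t=map(np.array,(p["K"],p["R"],p["t"]));t=t.ravel()
    d=R.T@np.linalg.inv(K)@np.array([u,v,1.]);o=-R.T@t
    return o+d*(z-o[2])/d[2]
P={n:get_image(n) for n in("scene","side")}
pts={"scene":dict(FL=(268.7,200),BL=(263.7,170.7),BR=(365.3,156.7),FR=(374.3,186)),"side":dict(FL=(319.3,176.3),BL=(367,176.7),FR=(316.7,242),BR=(378,246))}
for n in P:
    for k,(u,v) in pts[n].items(): print(n,k,ray(P[n],u,v,142).round(1), world(P[n],u,v+1).round(1))
# knob via depth segmentation
for n,(u0,v0) in dict(scene=(339,184),side=(306,199)).items():
    p=P[n];m=[]
    for v in range(v0-12,v0+14):
        for u in range(u0-8,u0+9):
            if p["z_map"][v,u]>0:
                w=world(p,u,v);b=p["image"][v,u].astype(int)
                if 163<w[2]<197 and b.max()<130: m.append(w)
    m=np.array(m);print(n,len(m),m.mean(0).round(1),m.min(0).round(1),m.max(0).round(1)) 
    print(n,"ray top192",ray(p,*( (339.5,179) if n=="scene" else (306,194.5)),192).round(1), (-p["R"].T@np.array(p["t"]).ravel()).round())
for q in("tin","carton"):
    r=recognise(P["scene"],q)[0]["box"];print(q,world(P["scene"],(r[0]+r[2])/2,(r[1]+r[3])/2).round())
```

```text
scene FL [606.5 127.2 142. ] [604.  128.3 141.2]
scene BL [723.1  94.1 142. ] [722.4  94.7 139.5]
scene BR [ 654.5 -166.3  142. ] [ 648.8 -163.   143.3]
scene FR [ 534.8 -122.   142. ] [ 531.1 -119.7  142.3]
side FL [612.5 123.6 142. ] [611.5 119.8 141.4]
side BL [728.1  94.3 142. ] [727.   91.2 141. ]
side FR [ 540.9 -124.3  142. ] [ 539.9 -127.8  142.4]
side BR [ 655.2 -164.9  142. ] [ 653.1 -169.7  143.8]
scene 73 [532.8 -23.7 177.8] [528.1 -35.2 164.2] [545.5 -15.4 191.1]
scene ray top192 [541.5 -29.  192. ] [-289.  413.  898.]
side 108 [540.6 -34.5 178.4] [531.3 -40.1 163.4] [552.9 -24.3 190.8]
side ray top192 [542.7 -25.3 192. ] [ 368. -755.  677.]
tin [419. 232.  33.]
carton [ 389. -233.   79.]
```

Call:
send_rows([
  [1,0.025,-0.023,0,0],
  [1,0.025,-0.023,0,0],
  [1,0.025,-0.023,0,0],
  [1,0.025,-0.023,0,0],
  [1,0.025,-0.023,0,0],
  [1,0.025,-0.023,0,0],
  [1,0.025,-0.023,0,0],
  [1,0.025,-0.023,0,0],
  [1,0.025,-0.023,0,0],
  [1,0.025,-0.023,0,0],
  [1,0.025,-0.023,0,0],
  [1,0.025,-0.023,0,0],
])

```text
clock: 1.9
eef_pos: [397.8, -269.2, 229.3]
tool_rot: [3.131, 0.003, 0.27]
force: [-0.1, -0.5, -0.0]
width: 85.2
```

Call:
send_rows([
  [1,0.0,0,0,-0.113],
  [1,0,0,0,-0.113],
  [1,0,0,0,-0.113],
  [1,0,0,0,-0.113],
  [1,0,0,0,-0.113],
  [1,0,0,0,-0.113],
  [1,0,0,0,-0.113],
  [1,0,0,0,-0.113],
  [1,0,0,0,-0.113],
  [1,0,0,0,0],
])

```text
clock: 2.73
eef_pos: [406.9, -256.8, 231.6]
tool_rot: [3.133, 0.008, 1.36]
force: [-0.3, -0.0, 0.5]
width: 85.2
```

Call:
send_rows([
  [1,0.025,0.0083,0,0],
  [1,0.025,0.0083,0,0],
  [1,0.025,0.0083,0,0],
  [1,0.025,0.0083,0,0],
  [1,0.025,0.0083,0,0],
  [1,0.025,0.0083,0,0],
  [1,0.025,0.0083,0,0],
  [1,0.025,0.0083,0,0],
  [1,0,0,0,0.06],
  [1,0,0,0,0],
])

```text
clock: 3.57
eef_pos: [521.8, -71.6, 231.1]
tool_rot: [3.128, 0.007, 1.255]
force: [-1.6, -0.7, 1.0]
width: 85.7
```

Run:
```python
from h import *
s=read_state();print(s["eef_pos"],s["tool_rot"])
p=get_image("wrist");cv2.imwrite("pics/w1.png",p["image"]);print(p["tool_from_camera"])
for q in("knob","bolt"):
    for r in recognise(p,q)[:3]:print(q,r)
np.savez("w1.npz",z=p["z_map"],K=p["K"],T=p["tool_from_camera"],e=s["eef_pos"],r=s["tool_rot"])
```

```text
[521.81145191 -71.59222497 231.13308151] [3.1281866  0.00709722 1.25457975]
[[-4.94568719e-04 -9.61608819e-01 -2.74423459e-01  6.92060804e+01]
 [ 9.99999572e-01 -6.90042525e-04  6.15772683e-04  4.06782027e-01]
 [-7.81496299e-04 -2.74423037e-01  9.61608749e-01 -1.42316219e+02]
 [ 0.00000000e+00  0.00000000e+00  0.00000000e+00  1.00000000e+00]]
knob {'box': [307.7, 45.1, 347.0, 247.5], 'score': 0.94}
bolt {'box': [308.7, 49.5, 344.0, 246.0], 'score': 0.62}
```

View pics/w1.png

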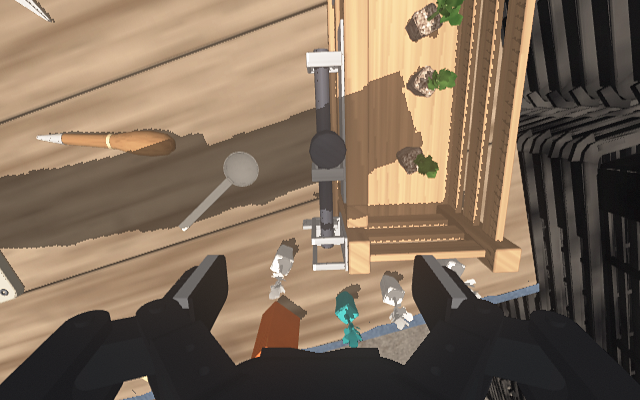

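The wrist view shows the knob top at px (328,151). The bolt rod runs along column ~326, and the keeper is at about (328,245).

```bash
cat > wk.py <<'E'
from h import *
from scipy.spatial.transform import Rotation as Ro
def wr(z,K,T,e,r,u,v,zz=None):
    c=np.linalg.inv(K)@np.array([u,v,1.])
    R=Ro.from_euler("xyz",r).as_matrix()
    o=e+R@T[:3,3]; d=R@T[:3,:3]@c
    if zz is None: return o+d*z[int(v),int(u)]
    return o+d*(zz-o[2])/d[2]
def totool(w,e,r): return Ro.from_euler("xyz",r).as_matrix().T@(w-e)
E
python3 - <<'E'
from wk import *
a=np.load("w1.npz");A=(a["z"],a["K"],a["T"],a["e"],a["r"])
w=wr(*A,328,151,192);print(w,wr(*A,328,151),w-a["e"],totool(w,a["e"],a["r"]))
for u,v in((323,58),(327,232)):print(wr(*A,u,v,120),wr(*A,u,v))
w1=wr(*A,321,70,104);w2=wr(*A,324.5,215,104);print(np.arctan2(*(w1-w2)[1::-1]), w1,w2)
E
```

```text
[542.67756646 -26.85468593 192.        ] [542.67906736 -26.92829212 191.40705761] [ 20.86611456  44.73753904 -39.13308151] [49.28469306  5.39892146 38.86014516]
[560.15689465  30.59153561 120.        ] [559.66879602  29.63957719 126.88302049]
[ 520.86098481 -101.85661518  120.        ] [ 519.42822027 -108.39466329  103.03191318]
1.2815721693241617 [557.07541068  24.96555819 104.        ] [522.38612542 -91.61041563 104.        ]
```

Call:
send_rows([
  [1,0.017,0.0018,0,-0.015],
  [1,0.017,0.0018,0,-0.015],
  [1,0.0155,0.0018,0,0],
  [1,0,0,0,0],
  [1,0,0,0,0],
])

```text
clock: 4.13
eef_pos: [539.9, -31.3, 230.8]
tool_rot: [3.129, 0.012, 1.28]
force: [-0.4, -1.0, 0.7]
width: 85.4
```

Call:
send_rows([
  [1,0.005,0.001,0.015,0],
  [1,0,0,0.015,0],
  [1,0,0,0.015,0],
  [1,0,0,0.015,0],
  [1,0,0,0.011,0],
  [1,0,0,0,0],
  [1,0,0,0,0],
])

```text
clock: 4.72
eef_pos: [541.7, -35.9, 158.2]
tool_rot: [3.127, 0.016, 1.272]
force: [-0.2, -0.1, 0.9]
width: 85.2
```

Run:
```python
from h import *
s=read_state();print(s["eef_pos"],s["tool_rot"],s["force"])
p=get_image("wrist");cv2.imwrite("pics/w2.png",p["image"])
```

```text
[541.70625338 -35.86108121 158.22192207] [3.12743953 0.01621324 1.27188283] [-0.17733109 -0.122113    0.90008357]
```

View pics/w2.png

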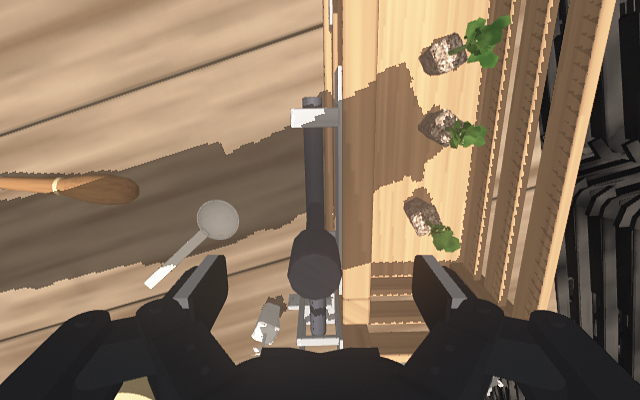

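The knob sits between the open pads, with its top centre at about px (316,276), still a little ahead of the pads. I'll shift about 9 mm along tool x and close.

Call:
send_rows([
  [1,0.009,-0.0015,0,0],
  [1,0,0,0,0],
  [1,0,0,0,0],
])

```text
clock: 5.02
eef_pos: [543.9, -27.1, 160.2]
tool_rot: [3.124, 0.016, 1.27]
force: [-0.5, -0.2, -0.8]
width: 85.6
```

Call:
send_rows([
  [-1,0,0,0.001,0],
  [-1,0,0,0,0],
  [-1,0,0,0,0],
  [-1,0,0,0,0],
  [-1,0,0,0,0],
  [-1,0,0,0,0],
  [-1,0,0,0,0],
  [-1,0,0,0,0],
])

```text
clock: 5.68
eef_pos: [542.5, -25.7, 161.0]
tool_rot: [3.126, 0.016, 1.27]
force: [2.3, 0.6, -1.5]
width: 20.6
```

Run:
```python
from h import *
s=read_state();print(s["eef_pos"],s["tool_rot"],s["force"],s["width"])
p=get_image("wrist");cv2.imwrite("pics/w3.png",p["image"])
```

```text
[542.47475579 -25.73181292 161.04642409] [3.12641165 0.01576648 1.27006239] [ 2.25589201  0.55162145 -1.46397296] 20.593231352291546
```

View pics/w3.png

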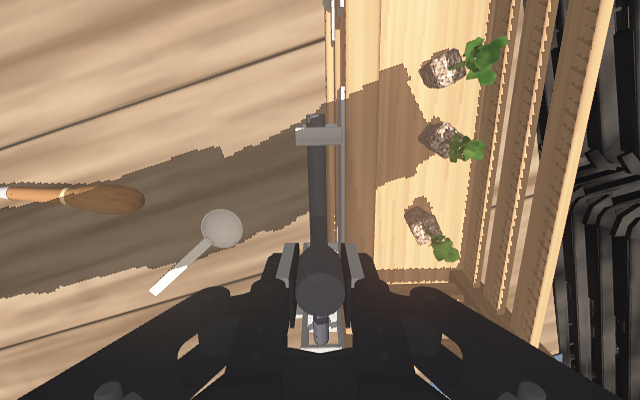

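The knob is held between the pads at px (321,278), with the opening at 20.6 mm. Next is the lift.

Call:
send_rows([
  [-1,0,0,-0.005,0],
  [-1,0,0,-0.005,0],
  [-1,0,0,-0.004,0],
  [-1,0,0,0,0],
  [-1,0,0,0,0],
])

```text
clock: 6.15
eef_pos: [542.4, -25.8, 175.5]
tool_rot: [3.127, 0.016, 1.269]
force: [1.2, -0.2, -3.5]
width: 20.3
```

Call:
send_rows([
  [-1,0.006,0,0,0],
  [-1,0.007,0,0,0],
  [-1,0.007,0,0,0],
  [-1,0.007,0,0,0],
  [-1,0.006,0,0,0],
  [-1,0,0,0,0],
  [-1,0,0,0,0],
])

```text
clock: 6.73
eef_pos: [552.3, 8.7, 174.0]
tool_rot: [3.129, 0.018, 1.27]
force: [0.6, -1.0, -2.4]
width: 20.1
```

Call:
send_rows([
  [-1,0.003,0,0,0],
  [-1,0.002,0,0,0],
  [-1,0,0,0,0],
  [-1,0,0,0,0],
])

```text
clock: 7.07
eef_pos: [553.0, 11.3, 173.4]
tool_rot: [3.13, 0.022, 1.268]
force: [-0.1, -0.5, -2.7]
width: 20.3
```

Call:
send_rows([
  [-1,0.003,0,-0.001,0],
  [-1,0.002,0,0,0],
  [-1,0,0,0,0],
  [-1,0,0,0,0],
])

```text
clock: 7.4
eef_pos: [553.0, 11.2, 174.0]
tool_rot: [3.132, 0.028, 1.265]
force: [0.2, -1.7, -3.1]
width: 20.2
```

Call:
send_rows([
  [-1,0.001,-0.003,0,0.025],
  [-1,0.0014,-0.0057,0,0.05],
  [-1,0.0014,-0.0057,0,0.05],
  [-1,0.0014,-0.0057,0,0.05],
  [-1,0,0,0,0],
])

```text
clock: 7.82
eef_pos: [535.0, 23.1, 173.7]
tool_rot: [3.127, 0.027, 1.079]
force: [0.9, -3.2, -3.3]
width: 20.5
```

Call:
send_rows([
  [-1,0.0014,-0.0057,0,0.05],
  [-1,0.0014,-0.0057,0,0.05],
  [-1,0.0014,-0.0057,0,0.05],
  [-1,0.0014,-0.0057,0,0.05],
  [-1,0.0014,-0.0057,0,0.05],
  [-1,0,0,0,0],
  [-1,0,0,0,0],
])

```text
clock: 8.4
eef_pos: [514.8, 43.9, 173.3]
tool_rot: [3.119, 0.025, 0.826]
force: [1.3, -5.1, -2.6]
width: 20.3
```

Call:
send_rows([
  [-1,0.0018,-0.0057,0,0.05],
  [-1,0.0018,-0.0057,0,0.05],
  [-1,0,0,0,0],
  [-1,0,0,0,0],
])

```text
clock: 8.73
eef_pos: [508.8, 52.6, 172.7]
tool_rot: [3.117, 0.025, 0.729]
force: [-0.0, -4.0, -2.3]
width: 20.1
```

Run:
```python
from h import *
s=read_state();print(s["eef_pos"],s["tool_rot"],s["force"],s["width"])
for n in ("wrist","side","scene"):
    p=get_image(n);cv2.imwrite(f"pics/{n}9.png",p["image"])
    if n=="side": cv2.imwrite("pics/si9.png",cv2.resize(p["image"][160:380,220:420],None,fx=2.7,fy=2.7,interpolation=cv2.INTER_CUBIC))
    if n=="scene": cv2.imwrite("pics/sc9.png",cv2.resize(p["image"][140:330,220:480],(780,570),interpolation=cv2.INTER_CUBIC))
```

```text
[508.79027001  52.5658781  172.69811421] [3.11650106 0.02492471 0.72948778] [-0.02886488 -3.98655774 -2.34707431] 20.068070098970285
```

View pics/wrist9.png

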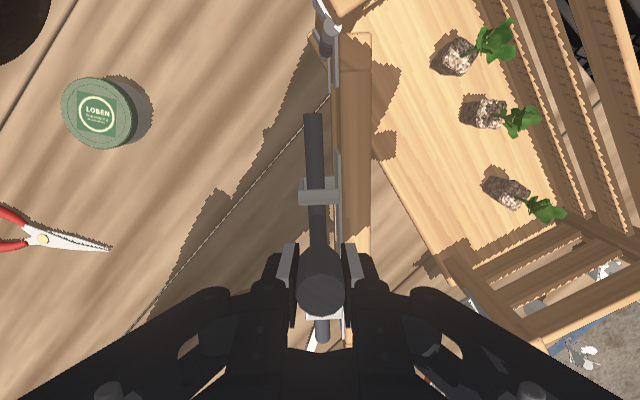

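View pics/si9.png

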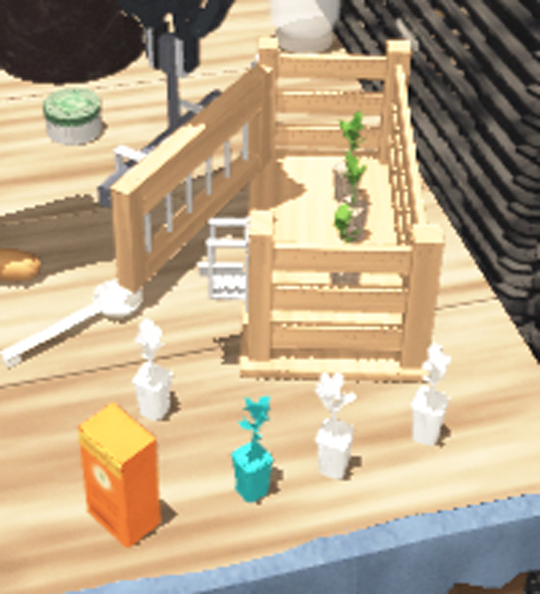

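View pics/sc9.png

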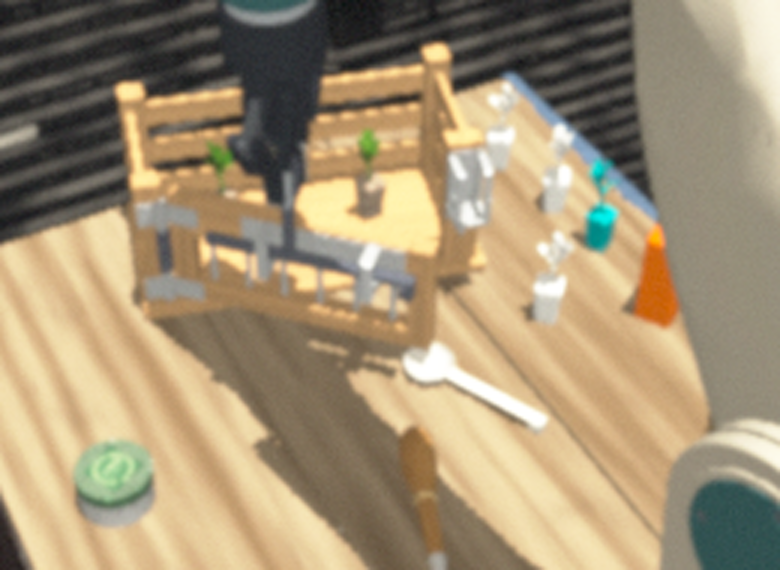

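The gate stands open by about 0.52 rad, by my knob geometry. The nose is clear of the keeper, the knob is held at px (321,282), and the seedlings, tin and carton are where they were. I'll check that it holds.

Call:
send_rows([
  [-1,0.0005,-0.0005,0,0],
  [-1,0,0,0,0],
  [-1,0,0,0,0],
  [-1,0,0,0,0],
  [-1,0,0,0,0],
  [-1,0,0,0,0],
])

```text
clock: 9.38
eef_pos: [508.9, 52.3, 172.5]
tool_rot: [3.117, 0.025, 0.73]
force: [0.1, -3.2, -2.9]
width: 20.6
```

Run:
```python
from h import *
print(finish_job()); s=read_state();print(s["eef_pos"],s["width"])
```

```text
the job is handed in; nothing more can be done
None
the job is handed in; nothing more can be done
```

The gate is open about 30° and held there by the knob, with the bolt drawn. I handed it in at about 9.4 s of the 32 s allowed. I gripped the knob from above, lifted the bolt about 14 mm and drew it about 39 mm until it stopped moving. I then swung the gate out along its arc.

- **Gate angle:** about 0.52 rad (29.6°), worked out from the knob's position and the hinge position I estimated from the images. I did not measure the gate's edge separately.
- **Hold:** over the last half second the tool moved by less than 0.4 mm. The grip opening was about 20.5 mm and the force on the tool about 4 N.
- **Bolt draw:** the knob's final distance from the hinge suggests a draw of about 38–39 mm, so it may be 1 mm or so short of the 40 mm stop. That is still well past the 26 mm needed. The pictures show the nose out of the keeper.
- **Other things:** the last pictures show the seedlings, tin, carton and look-alikes standing where they were.

No check failed. After hand-in I could not read the state again, so the final second itself is not measured.

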